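# Scan a jar at the bench scanner

## Task

Book the small brown jar into stock: set it down upright in the middle of the scanner stand's round pad, in front of the scanner's window, and let go of it. Only then squeeze the scanner's trigger fully home against its handle, keep it there for about a second and release it so that it springs right back. Leave the jar standing on the pad, and do not push the other things on the desk about or knock anything over.

Things in the scene. Friction and masses are not known exactly. Their poses are not given: they have to be found in the camera images.
- scanner: Scanner stand, fixed: white base 235 x 90 x 10 mm with a round black pad at one end and a grey pistol-shaped scanner clamped upside down at the other, handle up. Origin: centre of the underside. -x is where the scanner looks (handle to pad; about world -y, up to 0.4 rad off), z up. Head: x 0 (window) to 116 mm, up to 60 mm wide, z 22 to 72 mm. Handle: x 55 to 82 mm, 28 mm wide, top at 165 mm.
- pad_centre (a point): Centre of the top face of the round black rubber pad (80 mm in diameter, its top 14 mm above the desk), at (-70, 0, 14) mm in the stand's frame. Axes as the stand's.
- squeeze_centre (a point): At (61.7, 0, 135) mm in the stand's frame, half-way between the handle's back and the front of the fully squeezed trigger; axes as the stand's, squeeze along x. At this height the two together span about 53 mm along x at rest (29 to 82 mm) and 40.5 mm with the trigger home (41.5 to 82 mm). Nothing stands beside them above the head.
- trigger_tip (a point): Upper end of the trigger: a black lever 73 mm long, 18 mm wide, 9 mm thick, standing on the pad's side of the handle. It is hinged at its foot on the head, at (46, 0, 73) mm in the stand's frame. At rest it leans 0.2 rad away from the handle, its tip about 145 mm above the desk.
- trigger (a joint): Angle of the trigger: 0 at rest, 0.2 rad fully squeezed (then it is upright, 4 mm before the handle, at its stop). A spring brings it back; at its tip it takes about 2.5 N to start and 6 N to hold it fully home.
- jar_centre (a point): Centre, half-way up, of the jar to be scanned: a loose, round brown jar with a white ribbed cap, 48 mm in diameter (its cap 46 mm), 84 mm high, about 0.1 kg, standing upright on the desk. z up; its turn about z does not matter.
- polish: Bystander: small square pink nail-polish bottle with a white cap, 26 x 26 x 76 mm, loose, on the robot's side of the jar. Origin: centre of its underside. Not to be moved.
- timer: Bystander: round white dial timer, 62 mm in diameter, 44 mm high, loose, beyond the pad end of the stand. Origin: centre of its underside. Not to be moved.
There are look-alikes about, which are no part of the job. What is shaped like the part that bears jar_centre but purple is not meant.

How it is judged:
On the way, in this order (a step that is already met when the one before it is completed fails the run):
1. the jar stands upright on the pad, let go (horizontal distance between jar_centre and pad_centre below 0.02 m and z of jar_centre in the frame of pad_centre below 0.047 m and angle between jar_centre's own z axis and vertical below 0.1 rad and contact force between the fingers and jar below 0.1 N), for 0.2 s.
2. the trigger is held fully squeezed (over 0.165 of 0.2 rad) for 0.7 s while the jar stands on the pad (value of joint trigger above 0.165 rad and horizontal distance between jar_centre and pad_centre below 0.02 m and angle between jar_centre's own z axis and vertical below 0.1 rad), for 0.7 s.
At the end, for the whole second after the job is handed in: The trigger is back at rest (within 0.02 rad), and the jar stands upright (within 0.1 rad) and still on the round pad, its centre within 20 mm of the pad's centre (value of joint trigger below 0.02 rad and horizontal distance between jar_centre and pad_centre below 0.02 m and z of jar_centre in the frame of pad_centre below 0.047 m and angle between jar_centre's own z axis and vertical below 0.1 rad and linear speed of jar below 0.02 m/s); the robot touches nothing.
It fails at once if the trigger is squeezed half-way (0.1 rad) or more while the jar is not on the pad (more than 20 mm off its centre, or raised) (value of joint trigger above 0.1 rad and (horizontal distance between jar_centre and pad_centre above 0.02 m or z of jar_centre in the frame of pad_centre above 0.052 m)).
It fails at once if the jar is let go in the air, more than 30 mm above the pad (contact force between the fingers and jar below 0.02 N and z of jar_centre in the frame of pad_centre above 0.072 m).
It fails at once if the jar is tipped by more than 0.6 rad (angle between jar_centre's own z axis and vertical above 0.6 rad).
It fails at once if the nail-polish bottle is moved by more than 30 mm or knocked over (distance of polish from where it was at the start of the episode above 0.03 m or angle between polish's own z axis and vertical above 0.6 rad).
It fails at once if the timer is moved by more than 30 mm or knocked over (distance of timer from where it was at the start of the episode above 0.03 m or angle between timer's own z axis and vertical above 0.6 rad).
It also fails if it takes over 43 s, if anything falls off the work surface, if the arm or the gripper's body presses on something with over 40 N, if the wrist force passes 120 N, or if a joint passes its speed limit or range.

## Robot

A 7-joint arm with a two-finger parallel gripper is mounted at the origin on the work surface; the furniture and walls round the work are solid. World frame = base frame: x ahead of the robot, y to its left, z up, the work surface at z = 0. Lengths are in m, angles in rad, forces in N, time in s.
With the tool pointing down it reaches from about 0.35 to 0.9 m from the base axis. Payload 8.1 kg.
Tool frame: the origin (TCP) lies midway between the tips of the shut fingers; the grasp point (between the pads) lies arm.grasp_offset behind it (arm.grasp_offset is the distance from the TCP to the grasp point, in m); z points along the fingers, y is the line along which they close (so a half turn about z gives the same grasp; the last joint's range is limited). The gripper opens to 92 mm and grips with 3 to 60 N. Pads are 19 mm wide; open, the fingers measure 130 mm over their backs; the gripper's body (75 mm by 190 mm) begins 47 mm behind the grasp point.
Start: joints at [-1.264, 0.434, 0.025, 1.573, -0.012, 1.134, -0.075], TCP at [0.249, 0.573, 0.227] pointing down, gripper open.
Joint ranges: [-2.62, 2.62], [-0.44, 2.09], [-1.27, 1.32], [0.08, 2.57], [-1.32, 4.46], [0.12, 2], [-2.74, 2.74]. Speed limits (rad/s): [2.22, 2.22, 3.01, 3.01, 3.14, 3.14, 3.14].

## Interface

Orientations are given as a rotation vector (axis times angle).
In Python, from cell import observe, imaging, arm gives the robot as it stands.
- The arm moves only by the tool apply_moves, never from a script. Its argument "commands" is a list of rows, each a list of 5 numbers: the opening in per cent of the stroke, from 0 (shut) to 100 (fully open), then the shift along the world's x, y, z in units of 0.06 m (1.0 is 0.06 m), then the turn about the world's z in units of 0.5 rad (1.0 is 0.5 rad). A call has 1 to 12 rows; each row shifts and turns the commanded pose from where the row before left it; what a row does not reach is not made up. A row lasts 1/8 s, in which the tool goes at most 62.5 mm and 10.7 degrees, less where a joint would pass 70% of its speed; a pose out of reach is approached as far as the arm can. A call with a number of a shift or a turn outside -1 to 1 is refused whole. A call with a gripper value outside its range is refused whole. The fingers move at their own pace and stop on an object; "newtons" is the grip in N (left out, the last holds). Time passes only in rows, so rows that do not move let the fingers close. It gives the time, the measured TCP pose, the force, the opening and the grip force at its end, in the units of the state.
- observe(): the state, without advancing time (a new reading comes with each control period).
- imaging.get_image(name): name is "scene" or "top"; returns (picture, depth): 480x640x3 uint8, red, green, blue; 480x640 float32, m along the optical axis (not along the pixel's ray), 0 where there is no reading.
- imaging.camera_params(name): a dict with "camera_matrix" (3x3 intrinsics, pixels), "origin" and "rotation" of the camera in the world. Camera axes: x right, y up, looking along -z (the intrinsics and any distortion apply to the point x, -y, -z); pixel columns grow to the right and rows downward; lengths in m; the calibration is good to about 2 mm. A picture is of the moment at which its call begins. camera_params takes no time and is no camera call.
- arm.sign_off(): hands the job in; it is judged then, once.
The state is a dict: "clock": time; "joints": joint angles; "dq": joint speeds; "joint_efforts": joint torques, N m; "position": TCP position; "ee_rot": TCP orientation; "force": force on the tool from outside, world axes, zero at the start; "ft_torque": the same for the moment, N m; "width": opening from 0.0 (shut) to 1.0 (fully open); "gripper_force": force on a finger pad.
Only numpy, scipy, OpenCV 4.12 (cv2) and the standard library are available. Lean on these libraries where they do the work, as an engineer would, in place of code of your own. Each camera call takes 0.05 s, during which the arm holds its last target. There are 200 camera calls.

## Working session

There is one attempt and no reset: what is moved stays moved. The work goes in short steps, Python scripts to look and compute and a tool call to move; the robot and the scene stay as the last step left them, time stands still between calls to the robot, and variables do not carry over. Pictures are saved under pics/ and viewed, at most 10 in all, crops included, and the job is handed in when it is done.

Besides the shell and the picture viewer there is one more tool, called after "Call:" in YAML: its name, and indented under it one key for each argument. apply_moves: Moves the arm, as the interface text tells. Its arguments: {"type":"object","properties":{"commands":{"type":"array"},"newtons":{"type":"number"}},"required":["commands"]}

```bash
mkdir -p pics; ls; python3 - <<'E'
from cell import observe, imaging, arm
import cv2, numpy as np
s=observe(); print({k:np.round(v,3).tolist() for k,v in s.items()}, arm.grasp_offset)
for n in("scene","top"):
    p,d=imaging.get_image(n); cv2.imwrite(f"pics/{n}0.png",p[...,::-1]); np.save(f"{n}0.npy",d)
    print(n,imaging.camera_params(n))
E
```

```text
pics
{'clock': 0.0, 'joints': [-1.264, 0.435, 0.025, 1.574, -0.012, 1.134, -0.075], 'dq': [0.0, 0.001, 0.0, 0.001, 0.001, -0.001, 0.001], 'joint_efforts': [-0.001, -66.787, 0.984, -31.443, -0.061, 0.044, 0.0], 'position': [0.249, 0.573, 0.226], 'ee_rot': [-0.639, -3.076, 0.003], 'force': [-0.508, 0.039, -0.025], 'ft_torque': [0.025, 0.059, 0.027], 'gripper_force': 0.0, 'width': 0.999} 0.0188
scene {'camera_matrix': array([[469.99622623,   0.        , 327.76443616],
       [  0.        , 469.99622623, 238.44463146],
       [  0.        ,   0.        ,   1.        ]]), 'origin': array([-0.25247141,  0.70456641,  0.4436499 ]), 'rotation': array([ 0.69928394, -1.22836624, -1.8422184 ])}
top {'camera_matrix': array([[524.07623407,   0.        , 316.66315518],
       [  0.        , 524.07623407, 236.73408186],
       [  0.        ,   0.        ,   1.        ]]), 'origin': array([0.33508197, 0.2588411 , 1.00840512]), 'rotation': array([ 0.07240141, -0.05743445, -1.583107  ])}
```

View pics/scene0.png

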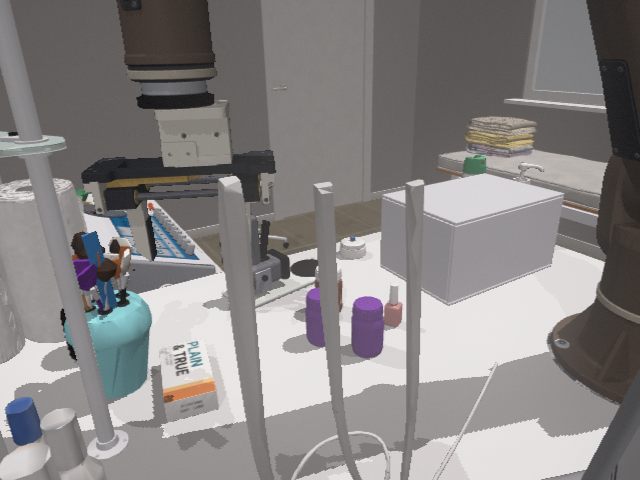

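View pics/top0.png

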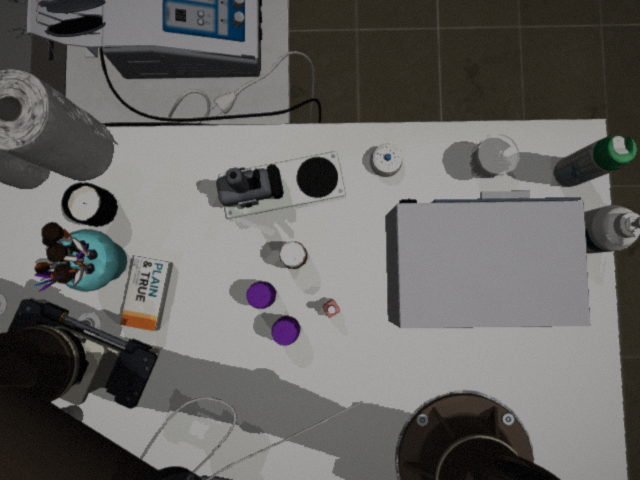

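The top view shows the jar's white cap at (293,255), the pad at (318,177), the scanner handle at about (237,178), the polish at (332,308), the timer at (387,160), and purple look-alikes at (261,294) and (286,330). In the scene view the jar is partly hidden behind a purple one, at about (330,285).

```bash
cat > h.py <<'E'
import numpy as np, cv2
from scipy.spatial.transform import Rotation as R
from cell import imaging
def ray(n,u,v):
    c=imaging.camera_params(n);K=c["camera_matrix"]
    d=np.array([(u-K[0,2])/K[0,0],-(v-K[1,2])/K[1,1],-1.])
    return c["origin"],R.from_rotvec(c["rotation"]).apply(d)
def atz(n,u,v,z):
    o,d=ray(n,u,v); return o+d*(z-o[2])/d[2]
def atd(n,u,v,D):
    o,d=ray(n,u,v); return o+d*D[int(v),int(u)]
def tri(a,b):
    o1,d1=ray(*a);o2,d2=ray(*b)
    t=np.linalg.lstsq(np.c_[d1,-d2],o2-o1,rcond=None)[0]
    p,q=o1+d1*t[0],o2+d2*t[1]; return (p+q)/2,np.linalg.norm(p-q)
E
python3 - <<'E'
from h import *
np.set_printoptions(precision=4,suppress=True)
D=np.load("top0.npy")
for n,u,v in [("cap",293,255),("pad",318,177),("polish",332,308),("timer",387,160),("purp1",261,294),("purp2",286,330),("desk",320,230),("handle",237,178),("box",480,260)]: print(n,atd("top",u,v,D))
p=cv2.imread("pics/top0.png")[140:270,190:390]; cv2.imwrite("pics/topc.png",cv2.resize(p,None,fx=4,fy=4,interpolation=cv2.INTER_CUBIC))
p=cv2.imread("pics/scene0.png")[200:360,215:415]; cv2.imwrite("pics/scenec.png",cv2.resize(p,None,fx=3.75,fy=3.75,interpolation=cv2.INTER_CUBIC))
E
```

```text
cap [0.3796 0.3091 0.0877]
pad [0.5325 0.2637 0.014 ]
polish [0.2856 0.2417 0.0744]
timer [0.5597 0.1327 0.0315]
purp1 [0.3121 0.366  0.086 ]
purp2 [0.2492 0.3226 0.0858]
desk [0.4314 0.2613 0.0008]
handle [0.5032 0.3955 0.1633]
box [0.3637 0.0064 0.1699]
```

View pics/topc.png

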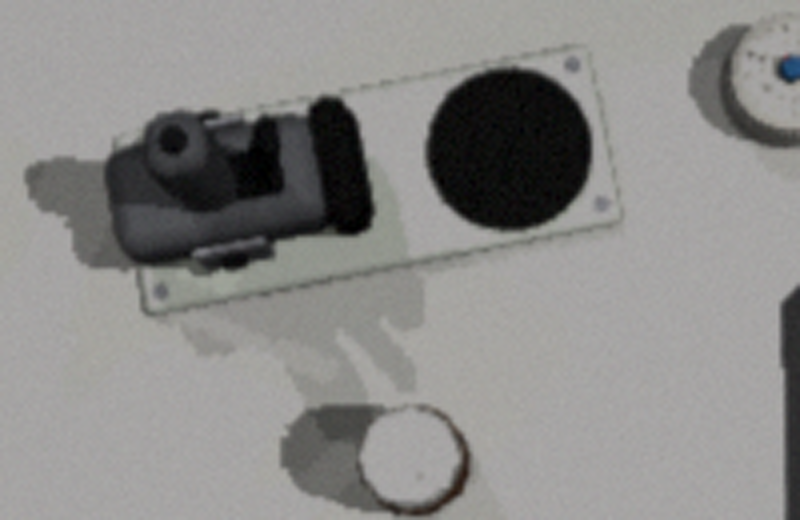

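View pics/scenec.png

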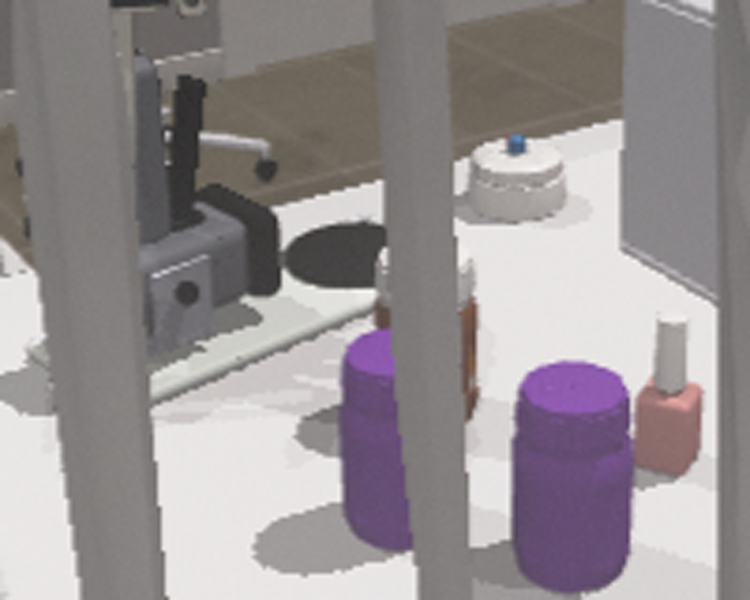

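In the crops, the cap's centre is at top (292.5,254.8) and scene (328,266). The pad's centre is at top (317.4,177.3). The base corners are at crop (583,45), (622,221) and (150,313), the handle top is near (174,141), and the trigger's upper end in the scene crop is near (190,80).

```bash
python3 - <<'E'
from h import *
np.set_printoptions(precision=4,suppress=True)
T=lambda x,y:(190+x/4-.4,140+y/4-.4); S=lambda x,y:(215+x/3.75-.4,200+y/3.75-.4)
print("cap tri",tri(("top",*T(410,459)),("scene",*S(425,250))))
print("cap@.084",atz("top",*T(410,459),.084))
pad=atz("top",*T(509.5,149),.014);print("pad",pad)
c=[atz("top",*T(*p),.01) for p in [(583,45),(622,221),(150,313)]]
e1=c[2]-c[1]; e2=c[0]-c[1]; print(c,np.linalg.norm(e1),np.linalg.norm(e2))
a=np.arctan2(e1[1],e1[0]); b=np.arctan2(e2[1],e2[0]);print("x-axis yaw",a, "from short",b+np.pi/2)
# the stand's +x (pad->handle)
ctr=(c[0]+c[2])/2; print("ctr",ctr)
for y in (a,b+np.pi/2):
  x=np.array([np.cos(y),np.sin(y)])
  print("pad est",ctr[:2]-.07*x,"squeeze",ctr[:2]+.0617*x, pad[:2]+.1317*x,"handle top",ctr[:2]+.0685*x)
print("handle top px",atz("top",*T(174,141),.165))
print("polish",atz("top",332,308,.076),"timer",atz("top",387,160,.044))
E
```

```text
cap tri (array([0.3818, 0.3122, 0.0876]), np.float64(0.00354596426382337))
cap@.084 [0.381  0.3109 0.084 ]
pad [0.5329 0.2657 0.014 ]
[array([0.5841, 0.2295, 0.01  ]), array([0.4978, 0.2121, 0.01  ]), array([0.4565, 0.4394, 0.01  ])] 0.2310053839244608 0.08808963917381638
x-axis yaw 1.7506440811293824 from short 1.7694218369692054
ctr [0.5203 0.3344 0.01  ]
pad est [0.5328 0.2655] squeeze [0.5093 0.3951] [0.5093 0.3953] handle top [0.508  0.4018]
pad est [0.5341 0.2658] squeeze [0.5081 0.3949] [0.5069 0.3948] handle top [0.5068 0.4016]
handle top px [0.5082 0.4016 0.165 ]
polish [0.2857 0.2418 0.076 ] timer [0.5568 0.1344 0.044 ]
```

Call:
apply_moves:
  commands:
    - [100, 0.275, -0.546, 0, -0.244]
    - [100, 0.275, -0.546, 0, -0.244]
    - [100, 0.275, -0.546, 0, -0.244]
    - [100, 0.275, -0.546, 0, -0.244]
    - [100, 0.275, -0.546, 0, -0.244]
    - [100, 0.275, -0.546, 0, -0.244]
    - [100, 0.275, -0.546, 0, -0.244]
    - [100, 0.275, -0.546, 0, -0.244]
    - [100, 0, 0, 0, 0]
    - [100, 0, 0, 0, 0]
  newtons: 15

```text
clock: 1.35
position: [0.3807, 0.3117, 0.2266]
ee_rot: [-2.005, -2.418, 0.0]
force: [0.0, 0.9, -0.8]
width: 1.004
gripper_force: 0.0
```

Call:
apply_moves:
  commands:
    - [100, 0, 0, -0.5, 0]
    - [100, 0, 0, -0.5, 0]
    - [100, 0, 0, -0.5, 0]
    - [100, 0, 0, -0.5, 0]
    - [100, 0, 0, -0.5, 0]
    - [100, 0, 0, -0.4, 0]
    - [100, 0, 0, -0.36, 0]
    - [100, 0, 0, 0, 0]
    - [100, 0, 0, 0, 0]

```text
clock: 2.48
position: [0.3809, 0.312, 0.0316]
ee_rot: [-2.005, -2.418, -0.001]
force: [0.5, -0.2, 0.2]
width: 0.997
gripper_force: 0.0
```

```bash
python3 - <<'E'
from h import *
a=imaging.get_image("top")[0][200:320,220:360,::-1]; b=imaging.get_image("scene")[0][180:360,215:435,::-1]
cv2.imwrite("pics/g1.png",np.hstack([cv2.resize(a,(400,400)),cv2.resize(b,(400,400))]))
E
```

```text
(no output)
```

View pics/g1.png

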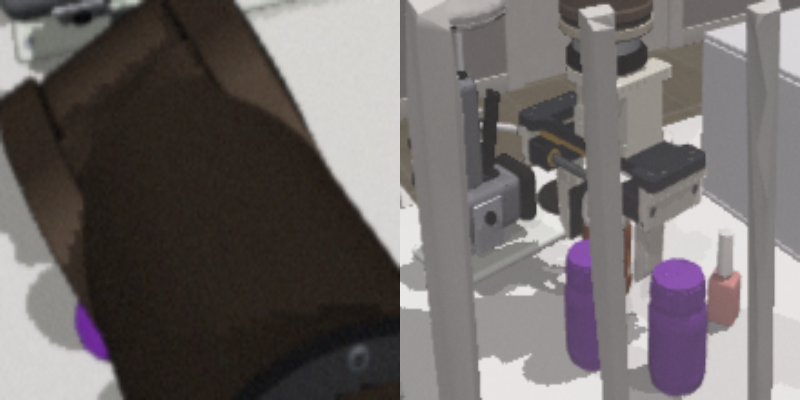

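The jar stands between the two fingers, at about (615,255) in the right half. The polish and the purple jars are untouched, so I close.

Call:
apply_moves:
  commands:
    - [40, 0, 0, 0, 0]
    - [40, 0, 0, 0, 0]
    - [40, 0, 0, 0, 0]
    - [40, 0, 0, 0, 0]
    - [40, 0, 0, 0, 0]
    - [40, 0, 0, 0, 0]
    - [40, 0, 0, 0, 0]
    - [40, 0, 0, 0, 0]
  newtons: 15

```text
clock: 3.58
position: [0.3812, 0.3113, 0.0312]
ee_rot: [2.007, 2.417, 0.001]
force: [0.7, 0.9, 0.4]
width: 0.501
gripper_force: 15.0
```

Call:
apply_moves:
  commands:
    - [40, 0, 0, 0.3, 0]
    - [40, 0, 0, 0.5, 0]
    - [40, 0, 0, 0.4, 0]
    - [40, 0.3, -0.09, 0, 0]
    - [40, 0.44, -0.134, 0, 0]
    - [40, 0.44, -0.134, 0, 0]
    - [40, 0.44, -0.134, 0, 0]
    - [40, 0.44, -0.134, 0, 0]
    - [40, 0.3, -0.09, 0, 0]
    - [40, 0.17, -0.044, 0, 0]
    - [40, 0, 0, 0, 0]
    - [40, 0, 0, 0, 0]

```text
clock: 5.08
position: [0.5319, 0.2661, 0.1029]
ee_rot: [-2.005, -2.417, 0.001]
force: [0.4, -0.2, -1.7]
width: 0.504
gripper_force: 15.0
```

```bash
python3 - <<'E'
from h import *
a=imaging.get_image("top")[0][130:250,220:360,::-1]; b=imaging.get_image("scene")[0][180:340,225:405,::-1]
cv2.imwrite("pics/g2.png",np.hstack([cv2.resize(a,(400,400)),cv2.resize(b,(400,400))]))
E
```

```text
(no output)
```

View pics/g2.png

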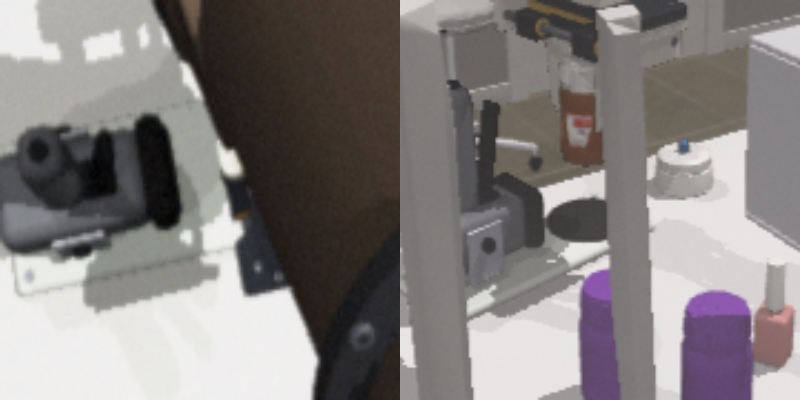

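The jar hangs upright at about (585,115) in the right half, over the pad at (590,220). Next I lower it.

Call:
apply_moves:
  commands:
    - [40, 0.018, -0.005, -0.3, 0]
    - [40, 0, 0, -0.3, 0]
    - [40, 0, 0, -0.2, 0]
    - [40, 0, 0, -0.08, 0]
    - [40, 0, 0, -0.06, 0]
    - [40, 0, 0, 0, 0]
    - [40, 0, 0, 0, 0]

```text
clock: 6.05
position: [0.5342, 0.2654, 0.0472]
ee_rot: [2.007, 2.417, 0.001]
force: [-0.7, -0.1, -0.2]
width: 0.506
gripper_force: 15.0
```

Call:
apply_moves:
  commands:
    - [40, 0, 0, -0.02, 0]
    - [40, 0, 0, -0.02, 0]
    - [40, 0, 0, 0, 0]
    - [40, 0, 0, 0, 0]

```text
clock: 6.55
position: [0.5344, 0.2656, 0.0449]
ee_rot: [2.007, 2.417, 0.002]
force: [0.2, 0.1, 5.9]
width: 0.503
gripper_force: 15.0
```

Call:
apply_moves:
  commands:
    - [56, 0, 0, 0.02, 0]
    - [65, 0, 0, 0, 0]
    - [80, 0, 0, 0, 0]
    - [100, 0, 0, 0, 0]
    - [100, 0, 0, 0, 0]
    - [100, 0, 0, 0, 0]
    - [100, 0, 0, 0.3, 0]
    - [100, 0, 0, 0.6, 0]
    - [100, 0, 0, 0.8, 0]
    - [100, 0, 0, 0.8, 0]
    - [100, 0, 0, 0.6, 0]
    - [100, 0, 0, 0, 0]

```text
clock: 8.05
position: [0.5357, 0.2659, 0.2361]
ee_rot: [2.006, 2.415, 0.011]
force: [0.6, -0.7, -0.5]
width: 0.996
gripper_force: 0.0
```

Call:
apply_moves:
  commands:
    - [100, -0.037, 0.179, 0, 0.262]
    - [100, -0.037, 0.179, 0, 0.262]
    - [100, -0.037, 0.179, 0, 0.262]
    - [100, -0.037, 0.179, 0, 0.262]
    - [100, -0.037, 0.179, 0, 0.262]
    - [100, -0.037, 0.179, 0, 0.262]
    - [100, -0.037, 0.179, 0, 0.262]
    - [100, -0.037, 0.179, 0, 0.262]
    - [100, -0.037, 0.179, 0, 0.262]
    - [100, -0.037, 0.179, 0, 0.262]
    - [100, -0.037, 0.179, 0, 0.262]
    - [100, -0.037, 0.179, 0, 0.262]

```text
clock: 9.55
position: [0.5069, 0.394, 0.2313]
ee_rot: [0.298, -3.127, 0.001]
force: [0.8, -0.6, 0.5]
width: 1.0
gripper_force: 0.0
```

Call:
apply_moves:
  commands:
    - [100, 0, 0, 0, 0]
    - [100, 0, 0, 0, 0]

```text
clock: 9.8
position: [0.5074, 0.3933, 0.2314]
ee_rot: [0.286, -3.128, 0.001]
force: [0.2, -0.1, -0.4]
width: 1.003
gripper_force: 0.0
```

```bash
python3 - <<'E'
from h import *
a=imaging.get_image("top")[0][130:250,220:360,::-1]; b=imaging.get_image("scene")[0][170:310,215:375,::-1]
cv2.imwrite("pics/g3.png",np.hstack([cv2.resize(a,(400,400)),cv2.resize(b,(400,400))]))
E
```

```text
(no output)
```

View pics/g3.png

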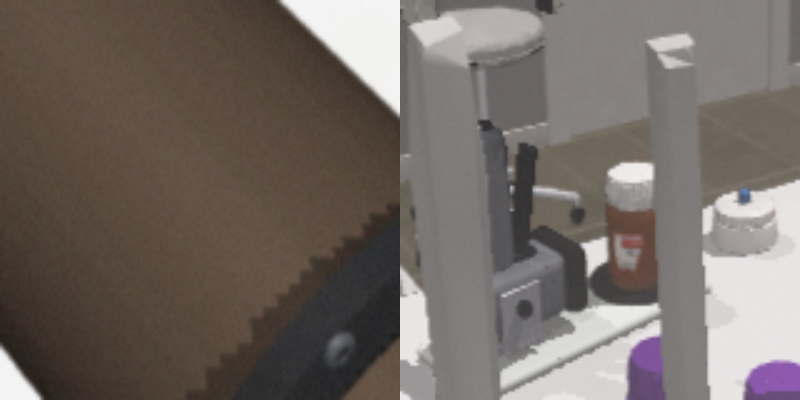

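The jar stands upright on the pad at (633,230) in the right half, let go, and the timer and trigger are undisturbed. I lower the gripper over the handle and trigger.

Call:
apply_moves:
  commands:
    - [100, 0.03, 0.03, -0.3, 0]
    - [100, 0, 0, -0.4, 0]
    - [100, 0, 0, -0.4, 0]
    - [100, 0, 0, -0.4, 0]
    - [100, 0, 0, -0.3, 0]
    - [100, 0, 0, -0.12, 0]
    - [100, 0, 0, 0, 0]
    - [100, 0, 0, 0, 0]

```text
clock: 10.9
position: [0.5096, 0.3964, 0.1172]
ee_rot: [-0.292, 3.127, 0.001]
force: [0.1, 0.7, 0.2]
width: 0.997
gripper_force: 0.0
```

```bash
python3 - <<'E'
from h import *
print("jar", atz("scene",308.2,231,.098))
b=imaging.get_image("scene")[0][140:300,210:370,::-1]
cv2.imwrite("pics/g4.png",cv2.resize(b,(600,600)))
E
```

```text
jar [0.52799101 0.27004036 0.098     ]
```

View pics/g4.png

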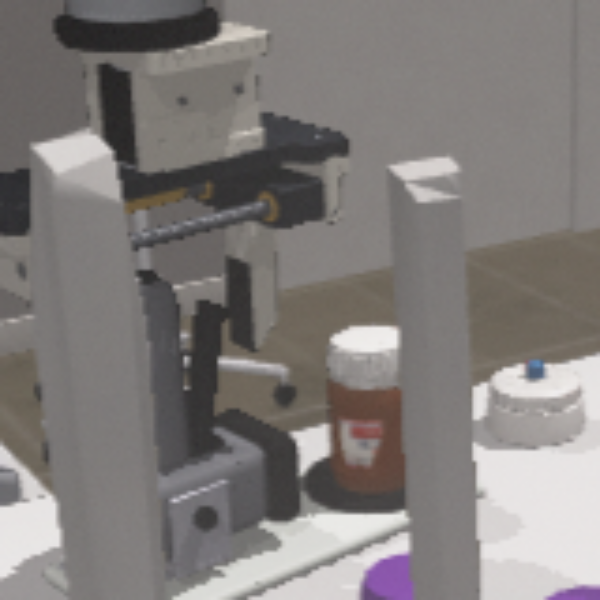

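The pad-side finger at (250,300) faces the trigger tip at (207,310) with a clear gap, and the jar is still upright on the pad. Squeeze.

Call:
apply_moves:
  commands:
    - [38, 0, 0, 0, 0]
    - [38, 0, 0, 0, 0]
    - [38, 0, 0, 0, 0]
    - [38, 0, 0, 0, 0]
    - [38, 0, 0, 0, 0]
    - [38, 0, 0, 0, 0]
    - [38, 0, 0, 0, 0]
    - [38, 0, 0, 0, 0]
  newtons: 20

```text
clock: 11.95
position: [0.5095, 0.3957, 0.1165]
ee_rot: [-0.291, 3.127, -0.0]
force: [2.1, -3.5, 3.3]
width: 0.436
gripper_force: 20.0
```

Call:
apply_moves:
  commands:
    - [38, 0, 0, 0, 0]
    - [38, 0, 0, 0, 0]
    - [38, 0, 0, 0, 0]
    - [38, 0, 0, 0, 0]
    - [38, 0, 0, 0, 0]
    - [38, 0, 0, 0, 0]
    - [38, 0, 0, 0, 0]

```text
clock: 12.82
position: [0.5095, 0.3958, 0.1165]
ee_rot: [-0.291, 3.127, -0.0]
force: [4.0, -3.9, 4.6]
width: 0.436
gripper_force: 20.0
```

```bash
python3 - <<'E'
from h import *
b=imaging.get_image("scene")[0][140:300,210:370,::-1]
cv2.imwrite("pics/g5.png",cv2.resize(b,(600,600)))
E
```

```text
(no output)
```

View pics/g5.png

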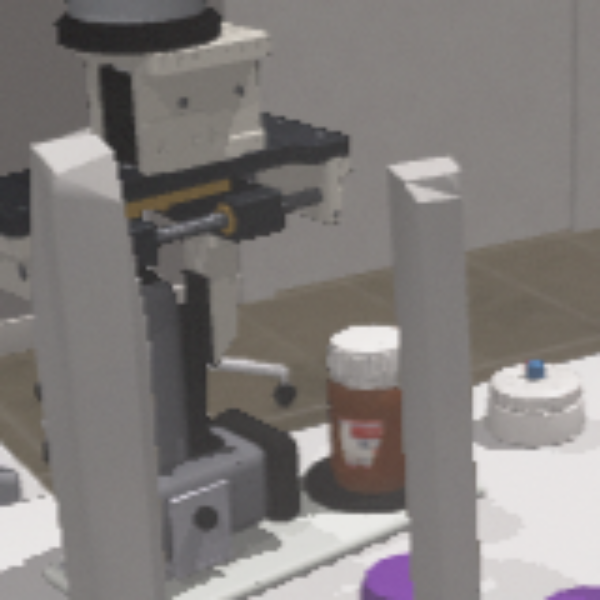

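The trigger at (197,370) is upright against the handle, and the opening of 40.1 mm matches the expected 40.5 mm. The squeeze lasted over 1 s and the jar hasn't moved. Now I release and retreat upwards.

Call:
apply_moves:
  commands:
    - [38, 0, 0, 0, 0]
    - [100, 0, 0, 0, 0]
    - [100, 0, 0, 0, 0]
    - [100, 0, 0, 0, 0]
    - [100, 0, 0, 0, 0]
    - [100, 0, 0, 0.4, 0]
    - [100, 0, 0, 0.6, 0]
    - [100, 0, 0, 0.6, 0]
    - [100, 0, 0, 0.4, 0]
    - [100, 0, 0, 0, 0]
    - [100, 0, 0, 0, 0]
    - [100, 0, 0, 0, 0]

```text
clock: 14.38
position: [0.5084, 0.3958, 0.235]
ee_rot: [0.292, -3.126, 0.001]
force: [1.0, -0.2, -0.1]
width: 0.999
gripper_force: 0.0
```

```bash
python3 - <<'E'
from h import *
b=imaging.get_image("scene")[0][140:300,210:370,::-1]
cv2.imwrite("pics/g6.png",cv2.resize(b,(600,600)))
E
```

```text
(no output)
```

View pics/g6.png

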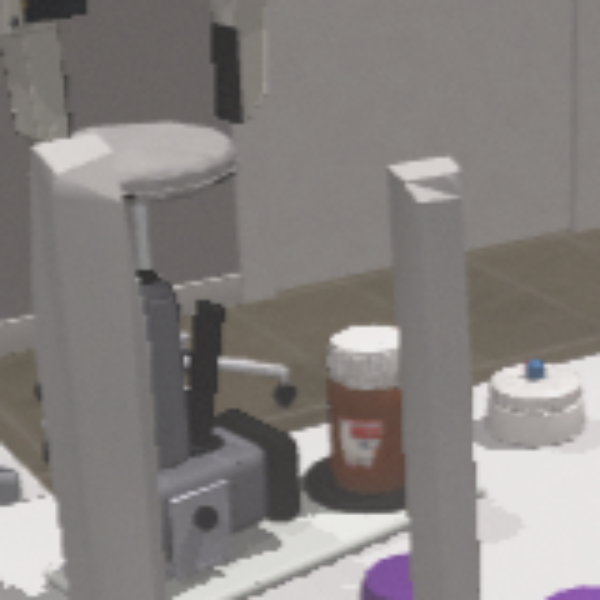

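The trigger is back at rest with its tip at (208,305), the jar stands on the pad at (367,410), and the gripper is clear of everything.

```bash
python3 -c "from cell import arm; print(arm.sign_off())"
```

```text
the job is handed in; nothing more can be done
None
```

The job is handed in at about 14 s: the jar stands upright on the pad (about 6 mm off centre by the camera), the trigger was held home for over 0.8 s and sprang back, and no bystander moved in the pictures; the hand-in gave no verdict.

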